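# Present the flux can's code to the bench reader

## Robot

A 6-joint arm with a two-finger parallel gripper is mounted at the origin on the work surface. World frame = base frame: x ahead of the robot, y to its left, z up, the work surface at z = 0. Lengths are in mm, angles in rad, forces in N, time in s.
With the tool pointing down it reaches from about 350 to 775 mm from the base axis. Payload 5.5 kg.
Tool frame: the origin (TCP) lies midway between the tips of the shut fingers; the grasp point (between the pads) lies 19 mm behind it; z points along the fingers, y is the line along which they close (so a half turn about z gives the same grasp; the last joint's range is limited). The gripper opens to 85 mm and grips with 20 to 120 N. Pads are 22 mm wide; open, the fingers measure 114 mm over their backs; the gripper's body (76 mm by 85 mm) begins 54 mm behind the grasp point. The pads swing forward as they close: fully open they stand 13 mm farther back than shut.
Start: joints at [-1.461, 0.313, 0.046, 1.304, 0, 1.431], TCP at [142.139, -557.197, 231.323] pointing down, gripper open.
Joint ranges: [-2.76, 2.76], [-0.86, 1.69], [-1.03, 1.26], [-2.2, 2.34], [-1.47, 1.5], [-3.14, 3.14]. Speed limits (rad/s): [2.57, 2.57, 3.14, 3.14, 3.14, 3.14].

## Interface

Orientations are given as a rotation vector (axis times angle).
In Python, from rig import r gives the robot as it stands. The module is installed in compiled form; this text tells all that it offers.
- The arm moves only by the shell command python3 -m inch 'ROWS' [FORCE]. ROWS is JSON, a list that holds one entry, the list of rows, each a list of 7 numbers: the closure in counts, from 0 (fully open) to 255 (shut), then the shift along the tool's x, y, z in mm, then the turn, a rotation vector about the tool's x, y, z in degrees. In form: [[[hand, tx, ty, tz, rx, ry, rz], ...]]. A call has 1 to 10 rows; each row shifts and turns the commanded pose from where the row before left it, along the tool's axes as they then stand; what a row does not reach is not made up. A row lasts 1/8 s, in which the tool goes at most 62.5 mm and 10.7 degrees, less where a joint would pass 70% of its speed; a pose out of reach is approached as far as the arm can. A call with a gripper value outside its range is refused whole. The fingers move at their own pace and stop on an object; FORCE is the grip in N (left out, the last holds). Time passes only in rows, so rows that do not move let the fingers close. It gives the time, the measured TCP pose, the force, the opening and the grip force at its end, in the units of the state.
- r.observe(): the state, without advancing time (a new reading comes with each control period).
- r.grab_frame(name): name is "scene" or "top"; returns the picture (400x640x3 uint8, red, green, blue); there is no depth.
- r.camera_info(name): a dict with "camera_matrix" (3x3 intrinsics, pixels), "world_from_camera" (4x4, takes a point from camera to world coordinates). Camera axes: x right, y down, z forward; pixel columns grow to the right and rows downward; lengths in mm; the calibration is good to about 2 mm. A picture is of the moment at which its call begins. camera_info takes no time and is no camera call.
- r.sign_off(): hands the job in; it is judged then, once.
Trained networks look in the newest picture that a camera, given by its name, has taken for a name from the list of things; names that differ only in an ending like _2 or _b are one class to them, and where a whole thing is asked for, a point or a joint stands for the part that bears it (a point fixed in the world has none). Each returns a list of dicts, best first, with "confidence" (0 to 1); they miss things now and then, are a little off and sometimes report something else, mostly with a low value. They report only what shows in the picture. A call takes as long as a camera call. They do not tell look-alikes from the thing itself.
- r.boxes_of(thing, camera): "extent" ([left, top, width, height] in pixels, round what is visible of it).
The state is a dict: "clock": time; "qpos": joint angles; "joint_vel": joint speeds; "tau": joint torques, N m; "tool_pos": TCP position; "orientation": TCP orientation; "wrist_force": force on the tool from outside, world axes, zero at the start; "ft_torque": the same for the moment, N m; "width": finger opening in mm; "finger_force": force on a finger pad.
Only numpy, scipy, OpenCV 4.12 (cv2) and the standard library are available. Lean on these libraries where they do the work, as an engineer would, in place of code of your own. Each camera call takes 0.05 s, during which the arm holds its last target. There are 200 camera calls.

## Task

Take the flux can out of its leaning rest and stand it upright on the middle of the code reader's round pad, turned so that its code label squarely faces the reader's window; set it down gently and let go. Then press the reader's trigger button all the way down and release it, leaving the can where it stands and the other things on the bench alone.

Things in the scene. Friction and masses are not known exactly. Their poses are not given: they have to be found in the camera images.
- can: Loose aluminium flux can with white lid: plain cylinder, 50 mm diameter, 110 mm tall (lid: top 22 mm), 0.15-0.3 kg. Origin: centre of its bottom; z along its axis to the lid; x out through the middle of the code label. A black rib (20 x 6 x 3 mm) on the lid points from the axis to the label's side. Starts in the rest, leaning 35 degrees, lid away from the robot, label off to one side.
- code (a point): Centre of the code label: white paper patch with black squares, about 30 mm wide and 46 mm tall on the side of the can, flat on its surface. Lies 25 mm from the axis, 48 mm above the can's bottom.
- rest: Fixed grey leaning rest on a 105 x 84 mm foot. Origin at the seat (centre of the seated can's bottom), 40 mm above the table; z is the seated can's axis, leaning 35 degrees away from the robot, along which it slides out; y level; x to the upper, open side. A V back (two plates at -x) carries the can's lowest 45 mm from below; the upper 60 mm of the can is free all round.
- reader: Fixed code reader on a 230 x 100 mm base plate. Origin on the table under the centre of its round pad; z up; x from the pad towards the window. White block 100 mm wide, 95 mm high, from x = 80 to 170 mm, dark window in its pad-side face (looks along -x, window centre 52 mm high). The can's label must face along +x of the reader.
- pad (a point): Centre of the top of the round rubber pad (72 mm diameter, top 10 mm above the table) on which the can is to stand; window 78 mm from it. Its axes are the reader's.
- trigger (a joint): Travel of the reader's trigger button in m: 0 up, 0.007 fully down; spring-loaded, about 5 N to push it fully down, comes back up by itself.
- trigger_top (a point): Centre of the top of the black round trigger button (36 mm diameter) on top of the reader's block; pressed straight down.
- spool: Bystander: aluminium wire spool, 60 mm diameter, 44 mm tall, standing; origin at the centre of its underside.
- eyepiece: Bystander: black microscope eyepiece, 42 mm diameter, 62 mm tall, standing; origin at the centre of its underside.
- breadboard: Bystander: cream breadboard 55 x 83 mm, 10 mm thick, two black chips on it up to 16 mm high; origin at the centre of its underside.
Things that resemble listed ones, but are neither listed nor needed, are in the scene too. What is shaped like the can but green, pink or turquoise is not meant.

How it is judged (in metres and radians):
On the way, in this order (a step that is already met when the one before it is completed fails the run):
1. The can stands upright in the middle of the pad, its label facing the window, let go (distance between can and pad below 0.012 m and angle between can's own z axis and vertical below 0.06 rad and angle between the x axis of can and the x axis of reader, either way round below 0.25 rad and x of code in the frame of reader above 0.008 m and contact force between the fingers and can below 0.1 N), for 0.3 s.
2. The trigger button is pressed fully down, the can still in place facing the window (value of joint trigger above 0.0055 m and distance between can and pad below 0.012 m and angle between the x axis of can and the x axis of reader, either way round below 0.25 rad and x of code in the frame of reader above 0.008 m), for 0.1 s.
At the end, for the whole second after the job is handed in: The can stands still and upright (within 0.06 rad) on the pad, its bottom centre within 12 mm of the pad's centre, its label side turned to the window within 0.25 rad (14 degrees), and the trigger button is back up (below 2 mm) (distance between can and pad below 0.012 m and angle between can's own z axis and vertical below 0.06 rad and angle between the x axis of can and the x axis of reader, either way round below 0.25 rad and x of code in the frame of reader above 0.008 m and value of joint trigger below 0.002 m and linear speed of can below 0.01 m/s); the robot touches nothing.
It fails at once if A bystander (spool, eyepiece, breadboard) is moved by more than 15 mm (distance of any of spool, eyepiece, breadboard from where it was at the start of the episode above 0.015 m).
It fails at once if The can is banged down on the reader (over 90 N) (contact force between can and reader above 90 N).
It fails at once if The can is dropped (falls out of the fingers from more than about 8 mm) (contact force between the fingers and can below 0.1 N and linear speed of can above 0.4 m/s).
It fails at once if The can is toppled (over 63 degrees from vertical) (angle between can's own z axis and vertical above 1.1 rad).
It also fails if it takes over 54 s, if anything falls off the work surface, if the arm or the gripper's body presses on something with over 40 N, if the wrist force passes 120 N, or if a joint passes its speed limit or range.

## Working session

There is one attempt and no reset: what is moved stays moved. The work goes in short steps, Python scripts to look and compute and a shell command to move; the robot and the scene stay as the last step left them, time stands still between calls to the robot, and variables do not carry over. Pictures are saved under pics/ and viewed, at most 10 in all, crops included, and the job is handed in when it is done.

```bash
mkdir -p pics; cat > h.py <<'E'
import numpy as np,cv2
from scipy.spatial.transform import Rotation as R
from rig import r
def cam(n):
    i=r.camera_info(n); return np.array(i["camera_matrix"],float),np.array(i["world_from_camera"],float)
def ray(n,u,v,z):
    K,T=cam(n); d=T[:3,:3]@np.linalg.solve(K,[u,v,1]); return T[:3,3]+d*(z-T[2,3])/d[2]
def proj(n,P):
    K,T=cam(n); P=np.atleast_2d(P); c=(P-T[:3,3])@T[:3,:3]; q=c@K.T; return q[:,:2]/q[:,2:]
def save(n,name,crop=None,s=1):
    im=r.grab_frame(n)[:,:,::-1]
    if crop: x,y,w,h=crop; im=im[y:y+h,x:x+w]
    cv2.imwrite(f'pics/{name}.png',cv2.resize(np.ascontiguousarray(im),None,fx=s,fy=s,interpolation=cv2.INTER_CUBIC))
E
python3 - <<'E'
from h import *
a=r.grab_frame("scene");b=r.grab_frame("top")
cv2.imwrite('pics/a.png',cv2.cvtColor(a,4));cv2.imwrite('pics/b.png',cv2.cvtColor(b,4))
for n in("scene","top"):
    K,T=cam(n);print(n,K[0,0],K[0,2],K[1,2],T.round(3).tolist())
    for t in("can","rest","reader","trigger","spool","eyepiece","breadboard","code"):
        print(t,[(np.round(d["extent"]).astype(int).tolist(),round(d["confidence"],2)) for d in r.boxes_of(t,n)][:5])
o=r.observe();print(o["clock"],o["orientation"],o["wrist_force"])
E
```

```text
scene 430.6149240784694 322.55801143595613 195.73887100131026 [[-0.649, 0.581, -0.492, 1021.555], [0.761, 0.5, -0.414, 408.541], [0.005, -0.643, -0.766, 943.26], [0.0, 0.0, 0.0, 1.0]]
can [([224, 165, 36, 23], 0.84), ([274, 144, 35, 28], 0.68), ([188, 145, 32, 35], 0.66), ([354, 181, 18, 28], 0.21)]
rest [([230, 172, 44, 39], 0.95), ([248, 132, 31, 19], 0.45)]
reader [([358, 266, 15, 14], 0.68), ([332, 241, 93, 84], 0.65)]
trigger [([356, 266, 19, 14], 0.58)]
spool [([455, 266, 31, 33], 0.63), ([355, 262, 20, 16], 0.27)]
eyepiece [([353, 183, 17, 24], 0.71), ([248, 129, 32, 21], 0.35)]
breadboard [([250, 129, 27, 21], 0.54)]
code [([182, 144, 39, 37], 0.96), ([277, 141, 37, 31], 0.77), ([273, 199, 25, 43], 0.61)]
top 502.17275842440023 319.48790834293806 195.51648991589838 [[0.012, -0.998, 0.053, 408.448], [-1.0, -0.012, 0.01, -65.385], [-0.009, -0.054, -0.999, 1403.447], [0.0, 0.0, 0.0, 1.0]]
can [([389, 144, 21, 42], 0.71), ([436, 156, 47, 24], 0.68)]
rest [([383, 162, 28, 36], 0.85)]
reader [([215, 130, 48, 95], 0.75)]
trigger [([228, 141, 16, 17], 0.48)]
spool [([159, 212, 25, 17], 0.91)]
eyepiece [([292, 229, 18, 17], 0.55)]
breadboard [([423, 226, 37, 28], 0.61)]
code [([438, 153, 50, 27], 0.97), ([323, 149, 37, 41], 0.8), ([384, 215, 18, 40], 0.61), ([388, 144, 21, 41], 0.58)]
0.9 [ 3.11701086e+00  3.91283928e-01 -6.82405431e-05] [-0.21172242  0.11808911 -0.43280802]
```

View pics/a.png

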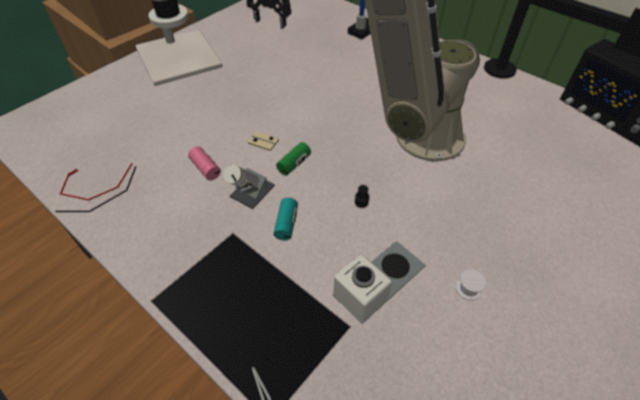

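View pics/b.png

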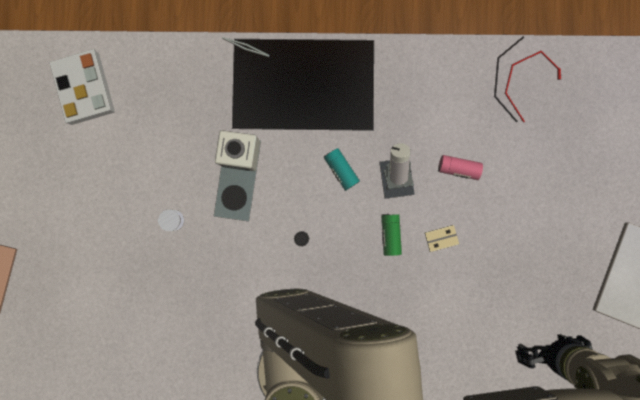

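Top view: the silver can sits in the rest at (399,165). Its look-alikes are teal (341,169), green (392,235) and pink (461,167). By colour and rest, I choose (399,165), which is (235,176) in the scene view. The reader's pad is at (234,197) and its trigger at (234,149). Next is a close crop to check.

```bash
python3 - <<'E'
from h import *
a=cv2.imread('pics/a.png');b=cv2.imread('pics/b.png')
A=cv2.resize(b[130:205,370:430],(400,500),interpolation=cv2.INTER_CUBIC)
B=cv2.resize(a[155:215,215:283],(400,353),interpolation=cv2.INTER_CUBIC)
C=np.zeros((500,800,3),np.uint8);C[:,:400]=A;C[:353,400:]=B
cv2.imwrite('pics/c.png',C)
D=np.zeros((500,800,3),np.uint8)
D[:,:270]=cv2.resize(b[125:225,210:264],(270,500),interpolation=cv2.INTER_CUBIC)
D[:450,280:780]=cv2.resize(a[238:328,328:428],(500,450),interpolation=cv2.INTER_CUBIC)
cv2.imwrite('pics/d.png',D)
pad=ray("top",234,197,10);tr=ray("top",234,149,102)
print(pad,tr,tr-pad, ray("scene",396,266,10))
print("seat",ray("top",397,185,40),"lid",ray("top",399,150,130))
E
```

```text
[476.12338321 186.59587808  10.        ] [597.20170638 172.65685151 102.        ] [121.07832317 -13.93902657  92.        ] [476.96065694 190.79289768  10.        ]
seat [ 512.58584905 -261.89943037   40.        ] lid [ 595.18893161 -253.65134842  130.        ]
```

View pics/c.png

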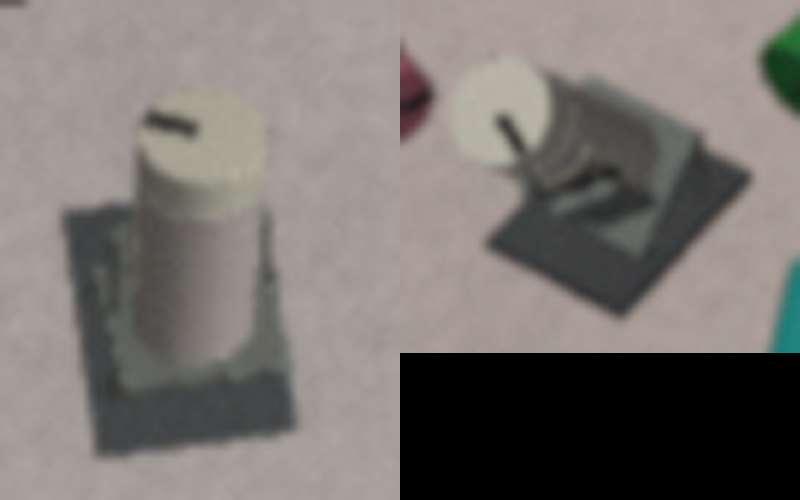

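View pics/d.png

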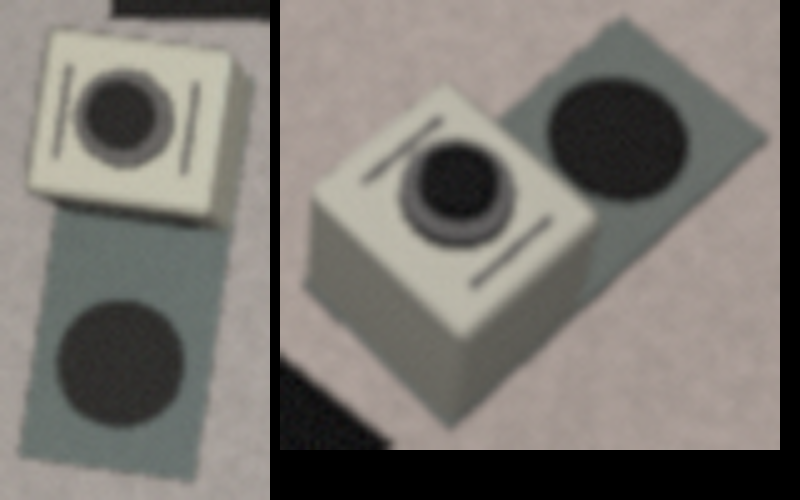

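Crop c confirms the silver can with its white lid in the rest. The lid centre is at about crop (202,134), and the rib points left, so the label is on the world +y side. Crop d shows the pad, the block and the trigger clearly. Next come the exact numbers.

```bash
cat > m.py <<'E'
from h import *
a=cv2.imread('pics/a.png');b=cv2.imread('pics/b.png')
def cen(im,x,y,w,h,f):
    m=f(im[y:y+h,x:x+w].astype(int)).astype(np.uint8); n,l,s,c=cv2.connectedComponentsWithStats(m)
    i=1+np.argmax(s[1:,4]); return c[i]+[x,y],s[i],(l==i)
dark=lambda p:p.max(2)<62
pt,s1,_=cen(b,218,178,34,38,dark); ps,s2,_=cen(a,378,246,40,40,dark)
print(pt,s1,ps,s2); print("pad",ray("top",*pt,10),ray("scene",*ps,10))
white=lambda p:p.min(2)>165
_,s,m=cen(b,212,127,50,46,white)
cs=cv2.findContours(m.astype(np.uint8),0,2)[0]; c=max(cs,key=cv2.contourArea)
bx=cv2.boxPoints(cv2.minAreaRect(c))+[212,127]
P=np.array([ray("top",*q,95) for q in bx]);e=np.diff(P[[0,1,2,3,0]],axis=0)
print("block c",P.mean(0),np.linalg.norm(e,axis=1),np.degrees(np.arctan2(e[:,1],e[:,0])))
f=lambda x,y:(370+(x+.5)/(20/3)-.5,130+(y+.5)/(20/3)-.5)
g=lambda x,y:(215+(x-400+.5)/5.882-.5,155+(y+.5)/5.882-.5)
ft=[ray("top",*f(*q),6) for q in((65,212),(97,455),(298,430))]
for i,j in((1,0),(1,2)): d=ft[j]-ft[i]; print("foot",np.hypot(*d[:2]),np.degrees(np.arctan2(d[1],d[0])))
fs=[ray("scene",*g(*q),6) for q in((487,242),(620,318),(751,177))]
for i in(0,2): d=fs[i]-fs[1]; print("foot s",np.hypot(*d[:2]),np.degrees(np.arctan2(d[1],d[0])))
L1=ray("top",*f(202,134),130.1);L2=ray("scene",*g(502,112),130.1);print("lid",L1,L2)
# fit seat,psi,roll to lid centre + rib ends
from scipy.optimize import least_squares
def axes(psi,ro):
    ps=np.radians(psi);z=np.array([np.sin(.6109)*np.cos(ps),np.sin(.6109)*np.sin(ps),np.cos(.6109)])
    y=np.cross([np.cos(ps),np.sin(ps),0],[0,0,1.]);x=np.cross(y,z)
    if x[2]<0:x,y=-x,-y
    ro=np.radians(ro);return np.cos(ro)*x+np.sin(ro)*y,z
for psi in(4,8,12):
  def res(p):
    x,z=axes(psi,p[2]);S=np.array([p[0],p[1],40]);l=S+110*z
    return np.r_[(proj("top",[l,l+20*x+3*z])-[f(202,134),f(147,117)]).ravel(),(proj("scene",[l,l+20*x+3*z])-[g(502,112),g(540,180)]).ravel()]
  q=least_squares(res,[530,-260,-90]);x,z=axes(psi,q.x[2]);print(psi,q.x,q.cost,res(q.x).round(2),x.round(3),z.round(3),(q.x[:2]+110*z[:2]))
E
python3 m.py
```

```text
[233.65879828 197.30042918] [  4   8  24  24 466] [395.02514507 265.49516441] [  4   8  27  24 517]
pad [475.27510751 187.52894825  10.        ] [477.34214345 188.12881625  10.        ]
block c [599.54868186 169.32155486  95.        ] [79.64491992 92.44771621 79.5452477  92.15817017] [ -7.07473213 -97.85735502 172.71764     82.20248341]
foot 102.75440965312758 7.802885098368362
foot 84.50542105226536 -82.21839880353463
foot s 83.171028712241 -83.46342775337789
foot s 104.60129351562989 -171.41717683321653
lid [ 596.03206863 -255.8594917   130.1       ] [ 595.08063478 -256.22236351  130.1       ]
4 [ 532.84796332 -255.47545209 -119.63176084] 17.067738251754164 [-1.88  0.07 -0.87 -0.61  1.14  1.11 -2.88 -4.32] [ 0.343  0.895 -0.284] [0.572 0.04  0.819] [ 595.79080356 -251.07405994]
8 [ 533.4400661  -259.97770361 -123.20126689] 16.214577608759495 [-1.83  0.02 -0.86 -0.5   1.07  1.12 -2.81 -4.22] [ 0.328  0.891 -0.314] [0.568 0.08  0.819] [ 595.92255514 -251.19636245]
12 [ 534.33361542 -264.42063501 -126.75700239] 15.460043732334041 [-1.79 -0.03 -0.86 -0.39  1.01  1.13 -2.74 -4.13] [ 0.313  0.886 -0.343] [0.561 0.119 0.819] [ 596.05134486 -251.30212665]
```

```bash
cat >> m.py <<'E'
print("refit")
for psi in(7.5,8.5):
  def res(p):
    x,z=axes(psi,p[2]);S=np.array([p[0],p[1],40]);l=S+110*z;t=l+3*z
    return np.r_[(proj("top",[l,t+p[3]*x,t+(p[3]+20)*x])-[f(202,134),f(197,129),f(147,117)]).ravel(),(proj("scene",[l,t+p[3]*x,t+(p[3]+20)*x])-[g(502,112),g(501,117),g(524,152)]).ravel()]
  q=least_squares(res,[530,-260,-90,2]);x,z=axes(psi,q.x[2]);print(psi,q.x,q.cost,res(q.x).round(2),x.round(3),z.round(3),(q.x[:2]+110*z[:2]))
E
python3 m.py|sed -n '/refit/,$p'
```

```text
refit
7.5 [ 532.9614386  -264.24000801 -117.07744485    2.57555974] 0.11040154242511027 [ 0.06  0.2  -0.12 -0.08 -0.21 -0.03 -0.07  0.13 -0.01 -0.19 -0.18 -0.14] [ 0.253  0.931 -0.261] [0.569 0.075 0.819] [ 595.51817918 -256.00425687]
8.5 [ 533.13374234 -265.32681884 -118.12937889    2.52808514] 0.10076909167513658 [ 0.05  0.19 -0.11 -0.08 -0.2  -0.01 -0.08  0.14 -0.02 -0.19 -0.17 -0.11] [ 0.252  0.929 -0.27 ] [0.567 0.085 0.819] [ 595.53722156 -256.00055638]
```

```bash
cat >> h.py <<'E'
def rows(P,Rt,n,wrap=None):
    "per-row step (shift, turn deg) repeated n times that takes the tool to P,Rt"
    o=r.observe(); R0=R.from_rotvec(o["orientation"]); d=R0.inv()*Rt
    w=d.as_rotvec() if wrap is None else np.array(wrap)
    s=R.from_rotvec(w/n); M=sum(((s**k).as_matrix() if k else np.eye(3)) for k in range(n))
    t=np.linalg.solve(M,R0.inv().apply(np.array(P)-o["tool_pos"]))
    print("t",round(o["clock"],2),"n",n,t.round(2).tolist(),np.degrees(w/n).round(2).tolist())
ps=np.radians(8);th=np.radians(35)
RZ=np.array([np.sin(th)*np.cos(ps),np.sin(th)*np.sin(ps),np.cos(th)])
RX=np.array([-np.cos(th)*np.cos(ps),-np.cos(th)*np.sin(ps),np.sin(th)])
RG=R.from_matrix(np.c_[RX,-np.cross(RZ,RX),-RZ])   # grasp orientation
LID=np.array([595.5,-256,130.1])
def down(yaw): return R.from_euler('z',yaw,degrees=True)*R.from_rotvec([np.pi,0,0])
E
python3 - <<'E'
from h import *
o=r.observe();rows([600,-250,300],R.from_rotvec(o["orientation"]),10)
E
```

```text
t 0.9 n 10 [51.96, -18.45, -6.87] [0.0, 0.0, 0.0]
```

```bash
python3 -m inch '[[[0,52,-18.5,-7,0,0,0],[0,52,-18.5,-7,0,0,0],[0,52,-18.5,-7,0,0,0],[0,52,-18.5,-7,0,0,0],[0,52,-18.5,-7,0,0,0],[0,52,-18.5,-7,0,0,0],[0,52,-18.5,-7,0,0,0],[0,52,-18.5,-7,0,0,0],[0,52,-18.5,-7,0,0,0],[0,52,-18.5,-7,0,0,0]]]' 60
python3 -m inch '[[[0,0,0,0,0,0,-10],[0,0,0,0,0,0,-10],[0,0,0,0,0,0,-10],[0,0,0,0,0,0,-10],[0,0,0,0,0,0,-10],[0,0,0,0,0,0,-10],[0,0,0,0,0,0,-10],[0,0,0,0,0,0,-10],[0,0,0,0,0,0,-10],[0,0,0,0,0,0,-10]]]'
python3 - <<'E'
from h import *
o=r.observe();print(o["qpos"].round(2) if hasattr(o["qpos"],"round") else o["qpos"]);print(R.from_rotvec(o["orientation"]).as_matrix().round(2))
rows(LID+60*RZ,RG,10)
E
```

```text
clock: 2.15
tool_pos: [601.7, -248.2, 301.7]
orientation: [3.117, 0.391, 0.001]
wrist_force: [0.1, -0.8, 0.0]
width: 85.4
finger_force: 0.0
clock: 3.4
tool_pos: [600.3, -249.4, 301.2]
orientation: [-1.696, -2.644, 0.0]
wrist_force: [0.9, 0.1, -0.2]
width: 85.4
finger_force: 0.0
[-0.52  0.47  0.45  1.55 -0.    0.62]
[[-0.42  0.91 -0.  ]
 [ 0.91  0.42 -0.  ]
 [ 0.   -0.   -1.  ]]
t 3.4 n 10 [-5.95, 3.19, 11.01] [2.24, 3.0, -7.09]
```

```bash
python3 -m inch '[[[0,-5.95,3.2,11,2.24,3,-7.1],[0,-5.95,3.2,11,2.24,3,-7.1],[0,-5.95,3.2,11,2.24,3,-7.1],[0,-5.95,3.2,11,2.24,3,-7.1],[0,-5.95,3.2,11,2.24,3,-7.1],[0,-5.95,3.2,11,2.24,3,-7.1],[0,-5.95,3.2,11,2.24,3,-7.1],[0,-5.95,3.2,11,2.24,3,-7.1],[0,-5.95,3.2,11,2.24,3,-7.1],[0,-5.95,3.2,11,2.24,3,-7.1]]]'
python3 - <<'E'
from h import *
rows(LID+60*RZ,RG,1); rows(LID-45*RZ,RG,8);print(np.round(r.observe()["qpos"],2))
save("top","e",(360,110,80,100),4);save("scene","e2",(180,110,120,120),4)
a=cv2.imread('pics/e.png');b=cv2.imread('pics/e2.png');C=np.zeros((480,800,3),np.uint8);C[:400,:320]=a;C[:480,320:800]=b;cv2.imwrite('pics/e3.png',C)
E
```

```text
clock: 4.65
tool_pos: [611.4, -246.0, 170.2]
orientation: [0.178, -2.538, 0.064]
wrist_force: [-0.0, -0.5, -0.1]
width: 85.6
finger_force: 0.0
t 4.65 n 1 [-9.22, -7.8, -17.18] [-0.4, 0.71, -0.1]
t 4.65 n 8 [-1.05, -0.92, 10.97] [-0.05, 0.09, -0.01]
[-0.37  1.16  1.26  2.21 -0.29 -0.44]
```

View pics/e3.png

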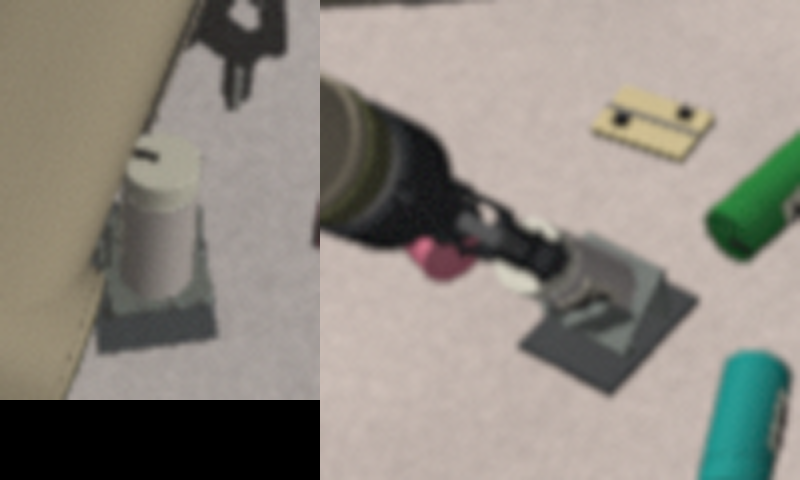

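The gripper lies along the can's axis beyond the lid (scene crop around (520,250)). The arm is at its elbow limit there, and moving in relieves it, so I correct sideways while approaching.

```bash
python3 -m inch '[[[0,-3,-2.6,4,-0.1,0.2,0],[0,-3,-2.6,4,-0.1,0.2,0],[0,-3,-2.6,4,-0.1,0.2,0],[0,0,0,2,0,0,0]]]'
python3 - <<'E'
from h import *
rows(LID-45*RZ,RG,8);print(np.round(r.observe()["qpos"],2))
E
```

```text
clock: 5.25
tool_pos: [610.3, -254.2, 153.6]
orientation: [0.168, -2.531, 0.059]
wrist_force: [0.4, -0.2, 0.2]
width: 85.1
finger_force: 0.0
t 5.25 n 8 [-0.13, 0.04, 9.1] [-0.01, 0.04, -0.05]
[-0.39  1.16  1.23  2.18 -0.29 -0.44]
```

```bash
python3 -m inch '[[[0,0,0,9.1,0,0,0],[0,0,0,9.1,0,0,0],[0,0,0,9.1,0,0,0],[0,0,0,9.1,0,0,0],[0,0,0,9.1,0,0,0],[0,0,0,9.1,0,0,0],[0,0,0,9.1,0,0,0],[0,0,0,9.1,0,0,0],[0,0,0,0,0,0,0]]]'
python3 - <<'E'
from h import *
rows(LID-45*RZ,RG,1);print(np.round(r.observe()["qpos"],2))
E
```

```text
clock: 6.38
tool_pos: [568.7, -259.3, 94.3]
orientation: [0.17, -2.531, 0.059]
wrist_force: [-0.2, -0.0, 0.8]
width: 85.4
finger_force: 0.0
t 6.38 n 1 [-1.54, -0.42, 0.19] [-0.04, 0.25, -0.35]
[-0.41  0.99  0.71  1.83 -0.3  -0.46]
```

```bash
python3 -m inch '[[[60,-1,-0.4,0,0,0,0],[100,0,0,0,0,0,0],[255,0,0,0,0,0,0],[255,0,0,0,0,0,0],[255,0,0,0,0,0,0],[255,0,0,0,0,0,0],[255,0,0,0,0,0,0]]]' 50
```

```text
clock: 7.25
tool_pos: [570.8, -260.0, 94.1]
orientation: [0.17, -2.533, 0.061]
wrist_force: [3.9, -2.7, 4.2]
width: 49.0
finger_force: 52.4
```

```bash
python3 -m inch '[[[255,0,0,-4,0,0,0],[255,0,0,-6,0,0,0],[255,0,0,-8,0,0,0],[255,0,0,-8,0,0,0],[255,0,0,-8,0,0,0],[255,0,0,-8,0,0,0],[255,0,0,-8,0,0,0],[255,0,0,-4,0,0,0]]]'
python3 - <<'E'
from h import *
o=r.observe();print(np.round(o["qpos"],2)); rows(o["tool_pos"]+[-60,30,130],down(188),8)
E
```

```text
clock: 8.25
tool_pos: [601.1, -254.4, 137.7]
orientation: [0.171, -2.531, 0.058]
wrist_force: [-0.4, -0.4, -2.1]
width: 49.0
finger_force: 52.2
[-0.39  1.09  1.04  2.05 -0.29 -0.44]
t 8.25 n 8 [12.13, 4.72, -13.21] [-0.01, -4.34, -0.03]
```

```bash
python3 -m inch '[[[255,6,0,-8,0,0,0],[255,9,0,-12,0,0,0],[255,9,0,-12,0,0,0],[255,9,0,-12,0,0,0]]]'
python3 - <<'E'
from h import *
o=r.observe();print(np.round(o["qpos"],2)); rows([520,-180,270],down(188),8)
E
```

```text
clock: 8.75
tool_pos: [597.6, -254.8, 193.7]
orientation: [0.171, -2.531, 0.059]
wrist_force: [21.8, -6.1, 10.1]
width: 48.7
finger_force: 52.7
[-0.39  1.13  1.26  2.24 -0.29 -0.45]
t 8.75 n 8 [11.21, 10.57, -6.33] [-0.02, -4.34, -0.04]
```

```bash
python3 -m inch '[[[255,11,10.5,-6.5,0,-4.3,0],[255,11,10.5,-6.5,0,-4.3,0],[255,11,10.5,-6.5,0,-4.3,0],[255,11,10.5,-6.5,0,-4.3,0],[255,11,10.5,-6.5,0,-4.3,0],[255,11,10.5,-6.5,0,-4.3,0],[255,11,10.5,-6.5,0,-4.3,0],[255,11,10.5,-6.5,0,-4.3,0],[255,0,0,0,0,0,0]]]'
python3 - <<'E'
from h import *
o=r.observe();print(np.round(o["qpos"],2),R.from_rotvec(o["orientation"]).as_matrix().round(2).tolist()); rows([476,187.5,260],down(188-78.1),10)
E
```

```text
clock: 9.88
tool_pos: [522.3, -180.5, 271.4]
orientation: [0.212, -3.124, 0.01]
wrist_force: [0.6, 0.1, -2.9]
width: 49.3
finger_force: 53.2
[-0.47  0.27  0.08  1.39 -0.01 -0.61] [[-0.99, -0.13, -0.01], [-0.13, 0.99, -0.01], [0.01, -0.01, -1.0]]
t 9.88 n 10 [22.66, 33.06, 1.12] [-0.07, -0.03, 7.79]
```

```bash
python3 -m inch '[[[255,22.5,33,1.1,0,0,7.8],[255,22.5,33,1.1,0,0,7.8],[255,22.5,33,1.1,0,0,7.8],[255,22.5,33,1.1,0,0,7.8],[255,22.5,33,1.1,0,0,7.8],[255,22.5,33,1.1,0,0,7.8],[255,22.5,33,1.1,0,0,7.8],[255,22.5,33,1.1,0,0,7.8],[255,22.5,33,1.1,0,0,7.8],[255,22.5,33,1.1,0,0,7.8]]]'
python3 -m inch '[[[255,0,0,0,0,0,0],[255,0,0,0,0,0,0]]]' >/dev/null
python3 - <<'E'
from h import *
o=r.observe();print(np.round(o["qpos"],2),o["tool_pos"],R.from_rotvec(o["orientation"]).as_matrix().round(3).tolist()); rows([476,187.5,150],down(188-78.1),6)
save("top","f1",(190,120,90,120),4);save("scene","f2",(320,180,110,140),4)
a=cv2.imread('pics/f1.png');b=cv2.imread('pics/f2.png');C=np.zeros((560,800,3),np.uint8);C[:480,:360]=a;C[:,360:]=b;cv2.imwrite('pics/f3.png',C)
E
```

```text
clock: 11.12
tool_pos: [480.0, 186.9, 256.5]
orientation: [-1.808, -2.562, 0.02]
wrist_force: [0.2, -0.4, -2.6]
width: 48.9
finger_force: 53.2
[ 0.22  0.2  -0.04  1.34 -0.    1.44] [479.2732695  185.29890523 256.05643673] [[-0.34, 0.94, -0.013], [0.94, 0.34, -0.007], [-0.002, -0.015, -1.0]]
t 11.38 n 6 [0.56, -0.23, 17.68] [-0.14, 0.02, -0.01]
```

View pics/f3.png

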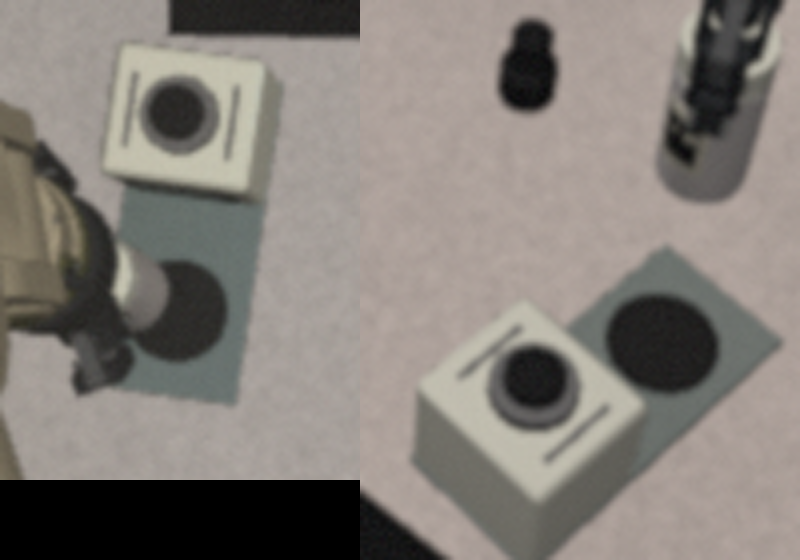

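```bash
python3 - <<'E'
from h import *
o=r.observe();Rt=R.from_rotvec(o["orientation"]);B=o["tool_pos"]+66.2*Rt.as_matrix()[:,2]
an=np.linspace(0,2*np.pi,72);ring=B+25*np.c_[np.cos(an),np.sin(an),0*an];q=proj("scene",ring);i=q[:,1].argmax()
print("pred bottommost crop",(q[i]-[320,180])*4+[360,0],"leftmost",((q[q[:,0].argmin()]-[320,180])*4+[360,0]))
for a in(-25,-7.7,10):
    c=np.cos(np.radians(a));s=np.sin(np.radians(a));t=np.array([-s,c,0])*15
    pts=B+np.array([0,0,25.])+25*np.array([c,s,0])+np.array([t,0*t,-t]); print(a,((proj("scene",pts)-[320,180])*4+[360,0]).round().tolist())
rows([476,187.5,88],down(188-78.1),9)
E
```

```text
pred bottommost crop [703.35495573 204.83487928] leftmost [651.36181883 163.03735923]
-25 [[679.0, 176.0], [664.0, 155.0], [650.0, 134.0]]
-7.7 [[695.0, 182.0], [673.0, 164.0], [652.0, 147.0]]
10 [[712.0, 184.0], [686.0, 172.0], [659.0, 160.0]]
t 11.47 n 9 [0.43, -0.09, 18.72] [-0.09, 0.01, -0.01]
```

```bash
python3 - <<'E'
from h import *
im=r.grab_frame("scene")[:,:,::-1][180:236,385:435]
im=cv2.resize(np.ascontiguousarray(im),None,fx=10,fy=10,interpolation=cv2.INTER_CUBIC)
o=r.observe();Rt=R.from_rotvec(o["orientation"]);B=o["tool_pos"]+66.2*Rt.as_matrix()[:,2]
C=np.hstack([im[:, :400],im[:,:400].copy()])
for a,col in((-7.7,(0,0,255)),(10,(0,255,0)),(-25,(255,0,0))):
    f=np.radians(a)+np.linspace(-.6,.6,9)
    lo=B+np.c_[25*np.cos(f),25*np.sin(f),0*f+25];up=lo[::-1]+[0,0,46]
    q=(proj("scene",np.r_[lo,up])-[385,180]+.5)*10; cv2.polylines(C,[(q+[400,0]).astype(np.int32)],True,col,1)
cv2.imwrite('pics/g.png',C)
E
```

```text
(no output)
```

View pics/g.png

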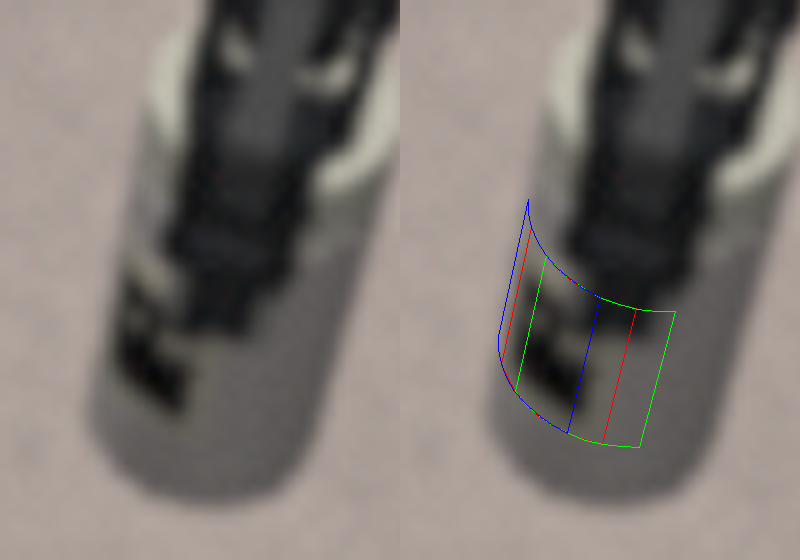

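```bash
python3 - <<'E'
from h import *
im=np.ascontiguousarray(r.grab_frame("scene")).astype(np.float32)
o=r.observe();Rt=R.from_rotvec(o["orientation"]);B=o["tool_pos"]+66.2*Rt.as_matrix()[:,2]
A=np.arange(-70,61,5);H=np.arange(16,56,4)
for n in("R","R-B"):
  print(n,"   ",*["%4d"%a for a in A])
  for h in H[::-1]:
    f=np.radians(A);q=proj("scene",B+np.c_[25*np.cos(f),25*np.sin(f),0*f+h]).astype(np.float32)
    v=cv2.remap(im,q[None,:,0],q[None,:,1],cv2.INTER_CUBIC)[0]
    print("h%3d"%h,*["%4d"%x for x in (v[:,0] if n=="R" else v[:,0]-v[:,2])])
E
```

```text
R      -70  -65  -60  -55  -50  -45  -40  -35  -30  -25  -20  -15  -10   -5    0    5   10   15   20   25   30   35   40   45   50   55   60
h 52  148  144  140  134  126  114   98   80   60   66   68   53   42   62   77   79   78   90  100  101   97   98   98   97   96   94   91
h 48  142  140  139  137  132  123  103   80   64   57   50   30   33   47   51   50   57   78   95  100   98   97   97   96   96   95   94
h 44  140  143  143  142  136  123   99   75   53   33   26   15   19   23   23   21   38   74   97  100   98   98   97   97   93   95   93
h 40  142  145  147  141  129  113   97   76   48   30   19   15   15   15   15   17   34   73   97  100   98   98   97   96   96   94   93
h 36  145  148  145  138  128  116  103   80   55   44   34   31   26   30   27   26   36   70   96  102   99   98   98   96   96   94   92
h 32  145  145  144  141  137  123  102   85   75   67   66   65   64   67   64   63   63   80   95  101   97   96   96   95   94   92   92
h 28  143  146  146  145  136  123  108  100   97   94   96   95   95   95   93   89   87   93   99   99   97   97   97
[... 1283 characters left out ...]

h 32   15   15   14   14   13   12   10    9    9    6    7    6    7    7    7    7    7   10   11    9    6    4    5    5    4    5    4
h 28   14   14   14   13   14   12    9    8    8    9   10    9   10    9    9    8    8   10   10    8    6    5    5    5    4    4    5
h 24   14   14   14   15   12   11   10    9    7    9    8    9    8    7    8    8    8    8    9    7    5    5    5    5    5    5    5
h 20   13   15   15   13   13   11    8    6    6    6    6    6    6    5    6    4    5    5    5    5    5    6    4    6    5    5    4
h 16   15   14   14   14   12    9    8    6    5    5    6    5    4    4    4    5    5    5    6    4    5    5    4    5    5    4    3
```

Unwrapping the label puts its right edge at about 27°, so its centre is at about −8.5° against the reader's −7.7°. That is good, so I lower.

```bash
python3 -m inch '[[[255,0.43,-0.1,18.7,-0.1,0,0],[255,0.43,-0.1,18.7,-0.1,0,0],[255,0.43,-0.1,18.7,-0.1,0,0],[255,0.43,-0.1,18.7,-0.1,0,0],[255,0.43,-0.1,18.7,-0.1,0,0],[255,0.43,-0.1,18.7,-0.1,0,0],[255,0.43,-0.1,18.7,-0.1,0,0],[255,0.43,-0.1,18.7,-0.1,0,0],[255,0.43,-0.1,16.7,-0.1,0,0],[255,0,0,0,0,0,0]]]'
python3 - <<'E'
from h import *
rows([476,187.4,79.5],down(188-78.1),3)
E
```

```text
clock: 12.82
tool_pos: [475.3, 187.2, 89.5]
orientation: [1.807, 2.568, -0.001]
wrist_force: [-0.0, -0.1, -2.9]
width: 49.1
finger_force: 53.5
t 12.82 n 3 [-0.02, 0.24, 3.34] [0.01, 0.04, -0.06]
```

```bash
python3 -m inch '[[[255,0,0.2,3.3,0,0,0],[255,0,0.2,3.3,0,0,0],[255,0,0.2,3.3,0,0,0],[255,0,0,0,0,0,0]]]'
python3 -m inch '[[[255,0,0,1,0,0,0],[255,0,0,1,0,0,0],[255,0,0,0,0,0,0]]]'
```

```text
clock: 13.32
tool_pos: [477.0, 188.3, 80.3]
orientation: [1.805, 2.567, 0.002]
wrist_force: [-0.6, 0.0, -3.1]
width: 48.9
finger_force: 53.5
clock: 13.7
tool_pos: [477.1, 188.3, 78.4]
orientation: [1.805, 2.567, 0.002]
wrist_force: [-0.0, 0.1, -2.6]
width: 49.4
finger_force: 53.5
```

```bash
python3 -m inch '[[[255,0,0,1,0,0,0],[255,0,0,0,0,0,0]]]' | grep -E "tool_pos|wrist"
python3 -m inch '[[[255,0,0,1,0,0,0],[255,0,0,0,0,0,0]]]'| grep -E "tool_pos|wrist"
```

```text
tool_pos: [477.1, 188.3, 77.4]
wrist_force: [0.2, -0.1, -2.5]
tool_pos: [477.1, 188.3, 76.3]
wrist_force: [-0.8, 0.5, -2.7]
```

```bash
python3 -m inch '[[[255,0,0,0.7,0,0,0],[255,0,0,0,0,0,0]]]' | grep -E "tool_pos|wrist"
python3 -m inch '[[[255,0,0,0.7,0,0,0],[255,0,0,0,0,0,0]]]'| grep -E "tool_pos|wrist"
```

```text
tool_pos: [477.2, 188.3, 75.9]
wrist_force: [-0.1, -0.6, -1.2]
tool_pos: [477.2, 188.4, 75.8]
wrist_force: [-3.1, -0.1, 5.6]
```

Contact is felt at z ≈ 75.8, which was expected at about 76. Now I release.

```bash
python3 -m inch '[[[100,0,0,0,0,0,0],[60,0,0,0,0,0,0],[0,0,0,0,0,0,0],[0,0,0,0,0,0,0],[0,0,0,0,0,0,0],[0,0,0,-8,0,0,0],[0,0,0,-20,0,0,0],[0,0,0,-40,0,0,0],[0,0,0,-40,0,0,0],[0,0,0,-20,0,0,0]]]'
python3 - <<'E'
from h import *
rows([540,330,230],down(110),5);print(r.observe()["qpos"])
E
```

```text
clock: 15.95
tool_pos: [477.7, 188.7, 206.1]
orientation: [1.803, 2.565, 0.007]
wrist_force: [0.7, -0.3, -0.8]
width: 85.7
finger_force: 0.0
t 15.95 n 5 [22.34, 21.34, -4.71] [0.08, 0.03, -0.04]
[ 0.22075767  0.19776617 -0.16855724  1.19692783 -0.00166877  1.44625309]
```

```bash
python3 -m inch '[[[255,-40,1,-5,0,0,0],[255,-40,1,-5,0,0,0],[255,-40,1,-5,0,0,0],[255,-40,1,-5,0,0,0],[255,-40,1,-5,0,0,0],[255,0,0,0,0,0,0]]]'
python3 - <<'E'
from h import *
a=r.grab_frame("top")[:,:,::-1];b=r.grab_frame("scene")[:,:,::-1]
C=np.zeros((540,800,3),np.uint8)
C[:500,:324]=cv2.resize(np.ascontiguousarray(a[125:225,205:270]),(324,500),interpolation=cv2.INTER_CUBIC)
C[:,330:795]=cv2.resize(np.ascontiguousarray(b[220:328,335:428]),(465,540),interpolation=cv2.INTER_CUBIC)
cv2.imwrite('pics/k.png',C);cv2.imwrite('pics/ka.png',np.ascontiguousarray(a));cv2.imwrite('pics/kb.png',np.ascontiguousarray(b))
E
```

```text
clock: 16.7
tool_pos: [550.2, -0.5, 229.2]
orientation: [1.809, 2.562, 0.003]
wrist_force: [-0.5, -0.0, -0.4]
width: 0.0
finger_force: 0.0
```

View pics/k.png

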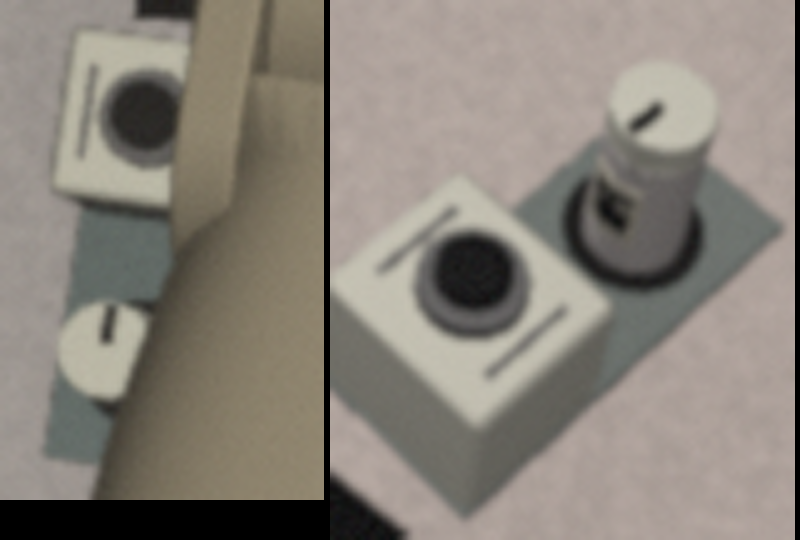

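The can stands centred on the pad, its rib parallel to the block's slots and its label facing the window. Now the trigger position.

```bash
python3 - <<'E'
from h import *
a=cv2.imread('pics/a.png');b=cv2.imread('pics/b.png')
def cen(im,x,y,w,h):
    m=(im[y:y+h,x:x+w].max(2)<62).astype(np.uint8);n,l,s,c=cv2.connectedComponentsWithStats(m);i=1+np.argmax(s[1:,4]);return c[i]+[x,y],s[i]
t,s1=cen(b,222,137,26,26);s,s2=cen(a,350,258,28,30);print(t,s1,s,s2)
for z in(95,100,105,110,115):print(z,ray("top",*t,z),ray("scene",*s,z))
E
```

```text
[233.75757576 147.62121212] [  5   5  14  13 132] [363.28125    274.16666667] [  6   9  16  15 192]
95 [601.85492225 174.6534211   95.        ] [591.59396539 166.98774902  95.        ]
100 [601.11585338 173.73615511 100.        ] [594.12833567 168.41156647 100.        ]
105 [600.37678452 172.81888912 105.        ] [596.66270595 169.83538392 105.        ]
110 [599.63771565 171.90162313 110.        ] [599.19707623 171.25920138 110.        ]
115 [598.89864679 170.98435713 115.        ] [601.73144651 172.68301883 115.        ]
```

```bash
python3 - <<'E'
from h import *
rows([599.5,171.5,225],down(110),5)
E
```

```text
t 16.8 n 5 [28.49, 21.06, 0.75] [0.04, 0.02, -0.06]
```

```bash
python3 -m inch '[[[255,28.5,21,0.7,0,0,0],[255,28.5,21,0.7,0,0,0],[255,28.5,21,0.7,0,0,0],[255,28.5,21,0.7,0,0,0],[255,28.5,21,0.7,0,0,0],[255,0,0,20,0,0,0],[255,0,0,40,0,0,0],[255,0,0,30,0,0,0],[255,0,0,10,0,0,0],[255,0,0,0,0,0,0]]]'
python3 - <<'E'
from h import *
rows([599.5,171.5,112],down(110),3)
E
```

```text
clock: 18.05
tool_pos: [599.2, 172.2, 125.0]
orientation: [1.804, 2.569, 0.001]
wrist_force: [0.6, 0.1, 0.9]
width: -0.1
finger_force: 0.0
t 18.05 n 3 [-0.23, -0.0, 4.33] [0.05, 0.03, -0.05]
```

```bash
python3 -m inch '[[[255,0,0,4,0,0,0],[255,0,0,4,0,0,0],[255,0,0,3,0,0,0],[255,0,0,0,0,0,0]]]'| grep -E "tool_pos|wrist"
python3 -m inch '[[[255,0,0,2,0,0,0],[255,0,0,2,0,0,0],[255,0,0,0,0,0,0]]]'| grep -E "tool_pos|wrist"
```

```text
tool_pos: [600.7, 171.6, 114.7]
wrist_force: [1.6, 1.0, 3.3]
tool_pos: [600.7, 171.6, 111.0]
wrist_force: [0.9, 1.1, 7.4]
```

```bash
for i in 1; do python3 -m inch '[[[255,0,0,1,0,0,0],[255,0,0,0,0,0,0]]]'| grep -E "tool_pos|wrist"; done
python3 -m inch '[[[255,0,0,1,0,0,0],[255,0,0,0,0,0,0]]]'| grep -E "tool_pos|wrist"
```

```text
tool_pos: [600.8, 171.6, 111.0]
wrist_force: [-1.8, -0.8, 12.8]
tool_pos: [600.9, 171.6, 110.9]
wrist_force: [-2.9, -0.6, 16.2]
```

The push is now stiff, so the button has bottomed out (16 N). I hold briefly, then lift and move clear.

```bash
python3 -m inch '[[[255,0,0,0,0,0,0],[255,0,0,0,0,0,0],[255,0,0,-5,0,0,0],[255,0,0,-10,0,0,0],[255,0,0,-30,0,0,0],[255,0,0,-40,0,0,0],[255,0,0,-30,0,0,0],[255,0,0,0,0,0,0]]]'
python3 -m inch '[[[255,-28.5,-21,0,0,0,0],[255,-28.5,-21,0,0,0,0],[255,-28.5,-21,0,0,0,0],[255,-28.5,-21,0,0,0,0],[255,-28.5,-21,0,0,0,0],[255,0,0,0,0,0,0],[255,0,0,0,0,0,0]]]'
python3 - <<'E'
from h import *
b=r.grab_frame("scene")[:,:,::-1]
print("diff vs before press",np.abs(b[220:328,335:428].astype(int)-cv2.imread('pics/kb.png')[220:328,335:428]).max(2).mean())
cv2.imwrite('pics/z.png',cv2.resize(np.ascontiguousarray(b),(800,500)))
E
```

```text
clock: 20.42
tool_pos: [600.3, 171.6, 225.2]
orientation: [1.803, 2.565, 0.005]
wrist_force: [0.7, -0.6, -1.4]
width: -0.1
finger_force: 0.0
clock: 21.3
tool_pos: [548.3, 2.2, 221.8]
orientation: [1.806, 2.568, 0.001]
wrist_force: [-0.8, -0.1, -0.1]
width: 0.1
finger_force: 0.0
diff vs before press 1.4621664675428117
```

View pics/z.png

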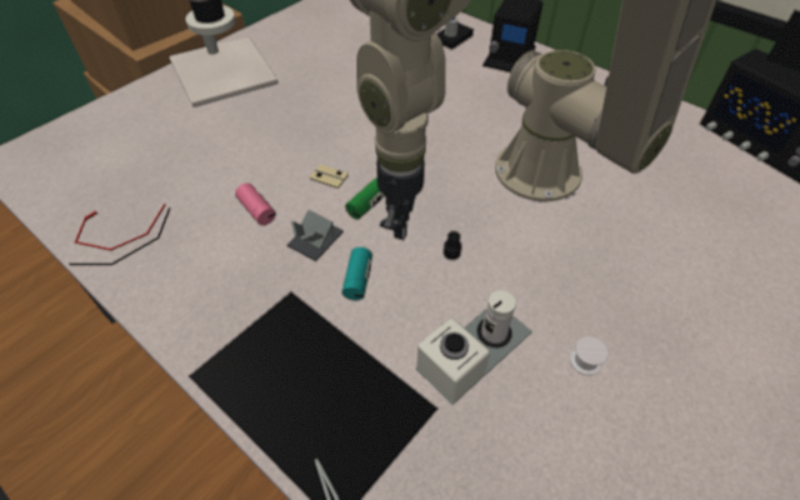

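The can stands on the pad at (497,318), unchanged by the press. The button at (454,345) is back up, the bystanders are where they were, and the arm is clear.

```bash
python3 -c "
from rig import r
print(r.sign_off())"
```

```text
the job is handed in; nothing more can be done
None
```

The flux can stands upright on the middle of the pad with its label facing the reader's window; I pressed the trigger to its stop (about 16 N) and released it, and handed the job in with about 21 s on the clock (verdict not shown).

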